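# Mesh the specimen cradle onto its splined swivel stand

### The job

Lift the aluminium specimen cradle off the bench and put it on the swivel stand: set its splined bore over the upright splined spindle, press lightly and rock it about the upright axis until the teeth mesh, then slide it down fully home so the hub rests flat on the stand's round shoulder, and let go. Feel your way and never force it: press with less than about 20 N, and leave the bone, the jar and the brush where they lie.

Things in the scene. Friction and masses are not known exactly. Their poses are not given: they have to be found in the camera images.
- head_web (a point): Loose aluminium specimen cradle, 0.4 to 0.75 kg, upright on its hub. The point: centre of the straight grip web on top of its plate, on the hub's axis, 68 mm above the hub's underside, 20 mm above the plate. Web: 56 mm along own x, 16 mm thick in y (grasp across this), 40 mm high. At x = +-49 mm stand V rests, 10 mm thick, +-50 mm in y, tops 99 mm above the hub's underside. z is up.
- head_rim (a point): The cradle's bore mouth, centre of the hub's underside, 68 mm below the web's centre. Hub 72 mm across, 40 mm high, under a plate 124 mm across, 8 mm thick. Bore 40 mm deep with 4 equal straight teeth full depth, 15.5 mm wide, 37 mm across between facing teeth, 48 mm across the grooves. One tooth points along the cradle's x; the pattern repeats every 90 degrees and any of the four will do.
- stand_seat (a point): Swivel stand bolted to the bench: grey base 120 x 120 x 28 mm with a round boss whose flat top (shoulder, 80 mm across) is 50 mm above the bench. The point: centre of the shoulder, on the spindle's axis; fully home, the hub's underside rests here and the web's centre is 68 mm above it. z is up; x, y follow the base's sides and say nothing about the spindle's teeth.
- spindle_teeth (a point): On the spindle's axis at its teeth's flat top ends, 27 mm above the shoulder; unmeshed, the hub stands on these. Steel, 4 equal straight teeth, 13 mm wide, 44 mm across, core 35 mm; their top 3 mm are stepped in to 10 mm wide, 42 mm across. Their direction differs each time and is NOT measured (x, y: the base's). Play meshed: about 3 degrees each way. A brake (0.6 N m) holds the spindle.
- spindle_tip (a point): Top of the spindle's plain tapered nose, 37 mm above the shoulder, on its axis: 10 mm high above the teeth, 35 mm across at the teeth, 18 mm at the top. It guides the bore to the centre.
- vertebra_mid (a point): Bystander: loose fossil vertebra lying on its flat end, bone-brown, about 104 mm across and 54 mm high with knobbly processes on one side reaching up to 95 mm from its axis; the point is on its axis, 27 mm up.
- jar_mid (a point): Bystander: loose jar with white lid, 60 mm across and 85 mm high; the point is on its axis, 42 mm up.
- brush: Bystander: loose brush lying flat on the bench, along its own x axis, under 25 mm high.
Things that resemble listed ones, but are neither listed nor needed, are in the scene too. Leave any brown or yellow look-alike of the part that bears head_web alone. Leave any red look-alike of the part that bears stand_seat alone.

How it is judged:
By the outcome, as a careful person would: the job done as asked, in the order asked, and still so for the second after the job is handed in, with the robot touching nothing.
It also fails if it takes over 72 s, if anything falls off the work surface, if the arm or the gripper's body presses on something with over 40 N, if the wrist force passes 120 N, or if a joint passes its speed limit or range.

### The arm

A 6-joint arm with a two-finger parallel gripper is mounted at the origin on the work surface. World frame = base frame: x ahead of the robot, y to its left, z up, the work surface at z = 0. Lengths are in mm, angles in rad, forces in N, time in s.
With the tool pointing down it reaches from about 275 to 725 mm from the base axis. Payload 15.9 kg.
Tool frame: the origin (TCP) lies on the centre line of the jaws, within the pads' length; the fingertips stand 25 mm ahead of it and the grasp point (between the pads) lies 6 mm ahead of it; z points along the fingers, y is the line along which they close (so a half turn about z gives the same grasp; the last joint's range is limited). The gripper opens to 85 mm and grips with 20 to 120 N. Pads are 22 mm wide; open, the fingers measure 114 mm over their backs; the gripper's body (76 mm by 85 mm) begins 54 mm behind the grasp point. The pads swing forward as they close: fully open they stand 13 mm farther back than shut.
Start: joints at [-1.21, 0.213, -0.034, 1.323, 0, 1.571], TCP at [176.505, -467.794, 256.306] pointing down, gripper open.
Joint ranges: [-2.98, 2.98], [-0.74, 1.72], [-1.14, 1.35], [-2.1, 2.04], [-1.57, 1.44], [-3.14, 3.14]. Speed limits (rad/s): [1.89, 1.89, 2.39, 2.57, 3.14, 3.14].

### API

Orientations are given as a unit quaternion [x, y, z, w].
In Python, from bench import robot gives the robot as it stands.
- The arm moves only by the tool send_rows, never from a script. Its argument "moves" is a list of rows, each an object of numbers: "hand": the opening in per cent of the stroke, from 0 (shut) to 100 (fully open); "x", "y", "z": the shift along the tool's x, y, z in mm; "spin": the turn about the tool's z in rad. In form: [{"hand": .., "x": .., "y": .., "z": .., "spin": ..}, ...]. A call has 1 to 20 rows; each row is the pose to reach, as a shift and turn from the pose commanded when the call began, along the tool's axes at that moment; what a row does not reach only later rows make up. A row lasts 1/10 s, in which the tool goes at most 50 mm and 8.59 degrees, less where a joint would pass 70% of its speed; a pose out of reach is approached as far as the arm can. A call with a gripper value outside its range is refused whole. The fingers move at their own pace and stop on an object; "force" is the grip in N (left out, the last holds). Time passes only in rows, so rows that repeat a pose let the fingers close. It gives the time, the measured TCP pose, the force, the opening and the grip force at its end, in the units of the state.
- robot.get_state(): the state, without advancing time (a new reading comes with each control period).
- robot.get_image(name): name is "side" or "top" or "wrist"; returns the picture (400x640x3 uint8, red, green, blue); there is no depth.
- robot.camera_params(name): a dict with "camera_matrix" (3x3 intrinsics, pixels), "D" ([k1, k2, p1, p2, k3] as OpenCV has them; the pictures are not rectified), "view" (4x4, takes a point from world to camera coordinates). Camera axes: x right, y down, z forward; pixel columns grow to the right and rows downward; lengths in mm; the calibration is good to about 2 mm. A picture is of the moment at which its call begins: read the wrist's pose just before it. camera_params takes no time and is no camera call; for the wrist camera it gives the pose at the moment of the call.
- robot.close_job(): hands the job in; it is judged then, once.
The state is a dict: "time_s": time; "joints": joint angles; "joint_velocities": joint speeds; "tau": joint torques, N m; "ee_pos": TCP position; "tcp_rot": TCP orientation; "ft_force": force on the tool from outside, world axes, zero at the start; "ft_torque": the same for the moment, N m; "finger_gap": finger opening in mm; "gripper_force": force on a finger pad.
Only numpy, scipy, OpenCV 4.12 (cv2) and the standard library are available. Lean on these libraries where they do the work, as an engineer would, in place of code of your own. Each camera call takes 0.05 s, during which the arm holds its last target. There are 200 camera calls.

## Working session

There is one attempt and no reset: what is moved stays moved. The work goes in short steps, Python scripts to look and compute and a tool call to move; the robot and the scene stay as the last step left them, time stands still between calls to the robot, and variables do not carry over. Pictures are saved under pics/ and viewed, at most 10 in all, crops included, and the job is handed in when it is done.

Besides the shell and the picture viewer there is one more tool, called in YAML: its name, and indented under it one key for each argument. send_rows: Moves the arm, as the interface text tells. Its arguments: {"type":"object","properties":{"moves":{"type":"array"},"force":{"type":"number"}},"required":["moves"]}

```bash
mkdir -p pics; cat > h.py <<'E'
import numpy as np,cv2
from bench import robot
def snap(n,f):
    p=robot.camera_params(n);im=robot.get_image(n);cv2.imwrite('pics/'+f+'.png',im[:,:,::-1])
    np.savez('pics/'+f+'.npz',K=p['camera_matrix'],D=p['D'],V=p['view']);return im
def load(f):
    d=np.load('pics/'+f+'.npz');return d['K'],d['D'],d['V']
def ray(f,px):
    K,D,V=load(f);u=cv2.undistortPoints(np.array([[px]],float),K,D)[0,0]
    R=V[:3,:3];return -R.T@V[:3,3],R.T@np.array([u[0],u[1],1])
def atz(f,px,z):
    c,d=ray(f,px);return c+d*(z-c[2])/d[2]
def tri(obs):
    A=np.zeros((3,3));b=np.zeros(3)
    for f,px in obs:
        c,d=ray(f,px);d=d/np.linalg.norm(d);P=np.eye(3)-np.outer(d,d);A+=P;b+=P@c
    return np.linalg.solve(A,b)
def proj(f,X):
    K,D,V=load(f);r=cv2.Rodrigues(V[:3,:3])[0];return cv2.projectPoints(np.array(X,float).reshape(-1,1,3),r,V[:3,3],K,D)[0][:,0]
E
python3 - <<'E'
from h import *
s=robot.get_state();print(s)
a=snap('top','t1');b=snap('side','s1');
cv2.imwrite('pics/ts.png',np.vstack([a,b])[:,:,::-1])
E
```

```text
{'time_s': 0.0, 'joints': array([-1.20997673e+00,  2.13365049e-01, -3.50760566e-02,  1.32347986e+00,
       -2.95297958e-05,  1.57080930e+00]), 'joint_velocities': array([ 0.00017756, -0.00035549, -0.0009292 , -0.00136755,  0.00033278,
        0.00019755]), 'tau': array([ 5.23187526e-03, -6.86162353e+01,  4.87122989e+01,  1.75052189e-02,
        1.79820377e-04, -1.84792913e-05]), 'ee_pos': array([ 176.40218702, -467.51442815,  255.80496554]), 'tcp_rot': array([ 9.83771251e-01,  1.79426334e-01, -1.15427618e-04, -5.50544546e-04]), 'ft_force': array([ 0.46061737,  0.14631968, -0.27633045]), 'ft_torque': array([-0.03166942,  0.09272517, -0.0392157 ]), 'gripper_force': 0.0, 'finger_gap': 84.95713116008461}
```

View pics/t1.png

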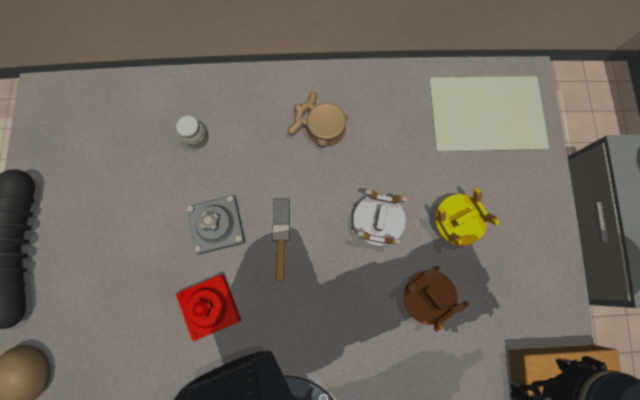

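View pics/s1.png

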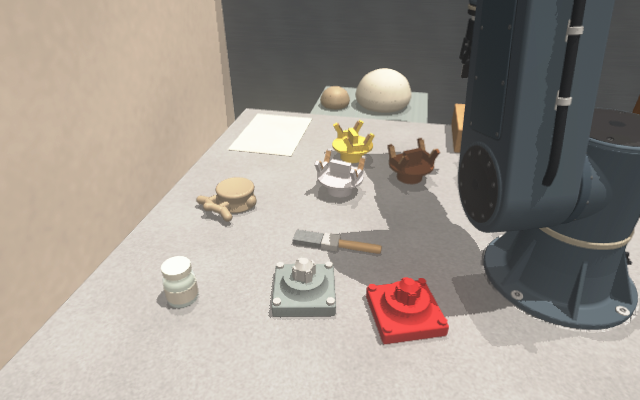

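The top view shows the aluminium cradle at (379,218), with its web around (379,216). The grey stand is at (215,223) with its spindle at (210,220). In the side view, the cradle web is at (341,171) and the spindle tip at (304,261).

```bash
python3 - <<'E'
from h import *
print(tri([('t1',(380,216)),('s1',(341,171))]),tri([('t1',(210,220)),('s1',(304,261))]))
print(atz('t1',(380,216),68),atz('t1',(210,220),87),atz('t1',(325,123),54),atz('t1',(281,238),15),atz('t1',(189,126),85))
p=robot.camera_params('wrist');s=robot.get_state();from scipy.spatial.transform import Rotation as Ro
R=Ro.from_quat(s['tcp_rot']).as_matrix();V=p['view'];print(R.round(3),R.T@(-V[:3,:3].T@V[:3,3]-s['ee_pos']),(V[:3,:3]@R).round(2),p['camera_matrix'])
a=cv2.imread('pics/t1.png');b=cv2.imread('pics/s1.png')
c=np.hstack([cv2.resize(a[180:260,340:420],(400,400),interpolation=2),cv2.resize(a[180:260,175:255],(400,400),interpolation=2)]);cv2.imwrite('pics/c1.png',c)
E
```

```text
[ 494.41285341 -235.26436966   58.37558844] [497.01213132 158.3856904   80.06252914]
[ 497.43449003 -233.63419468   68.        ] [496.39154624 156.45241203  87.        ] [ 737.54096484 -113.60955285   54.        ] [459.31393628   1.97226871  15.        ] [728.21477709 215.31246438  85.        ]
[[ 0.936  0.353 -0.   ]
 [ 0.353 -0.936  0.001]
 [ 0.    -0.001 -1.   ]] [  65.9117443     1.51967837 -116.99159447] [[-0.    1.    0.  ]
 [-0.97 -0.   -0.26]
 [-0.26 -0.    0.97]] [[347.00925647   0.         321.80923369]
 [  0.         347.00925647 205.56717381]
 [  0.           0.           1.        ]]
```

View pics/c1.png

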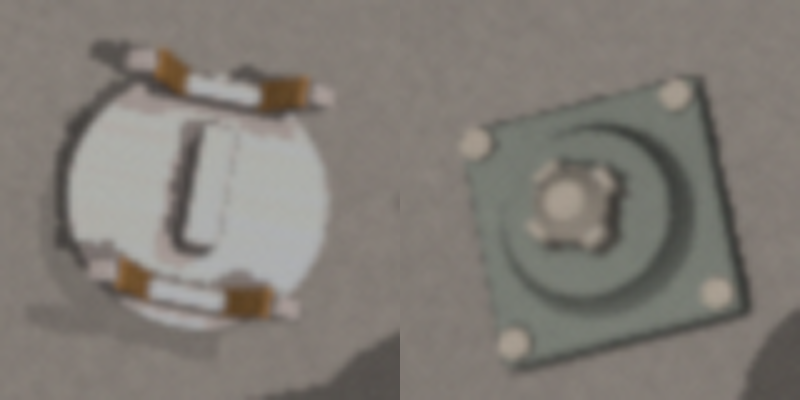

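The left crop shows the web running nearly along the image vertical, tilted about 7°, with its top centre at about (382,217). The right crop shows the spindle teeth lying roughly along the image diagonals. Next I go above the cradle for a wrist look.

send_rows:
  moves:
    - {"hand":100,"x":382,"y":-106,"z":0,"spin":0.48}
    - {"hand":100,"x":382,"y":-106,"z":0,"spin":0.48}
    - {"hand":100,"x":382,"y":-106,"z":0,"spin":0.48}
    - {"hand":100,"x":382,"y":-106,"z":0,"spin":0.48}
    - {"hand":100,"x":382,"y":-106,"z":0,"spin":0.48}
    - {"hand":100,"x":382,"y":-106,"z":0,"spin":0.48}
    - {"hand":100,"x":382,"y":-106,"z":0,"spin":0.48}
    - {"hand":100,"x":382,"y":-106,"z":0,"spin":0.48}
    - {"hand":100,"x":382,"y":-106,"z":0,"spin":0.48}
    - {"hand":100,"x":382,"y":-106,"z":0,"spin":0.48}
    - {"hand":100,"x":382,"y":-106,"z":0,"spin":0.48}
    - {"hand":100,"x":382,"y":-106,"z":0,"spin":0.48}
    - {"hand":100,"x":382,"y":-106,"z":0,"spin":0.48}
    - {"hand":100,"x":382,"y":-106,"z":0,"spin":0.48}

```text
time_s: 1.5
ee_pos: [495.9, -234.5, 256.5]
tcp_rot: [0.998, -0.06, 0.0, 0.0]
ft_force: [-0.4, -0.0, -0.5]
finger_gap: 85.4
gripper_force: 0.0
```

```bash
python3 - <<'E'
from h import *
a=snap('wrist','w1');s=robot.get_state();print(s['joints'],s['ee_pos'],s['tcp_rot'],proj('w1',[497,-234,68]))
E
```

```text
[-4.41335059e-01  3.14544063e-01  1.00085089e-01  1.35611072e+00
 -6.40315966e-06  2.82055840e+00] [ 496.02076856 -234.32847329  256.49674258] [ 9.98191504e-01 -6.01141365e-02  1.03994623e-04  4.51288384e-05] [[320.00759755 187.50470308]]
```

View pics/w1.png

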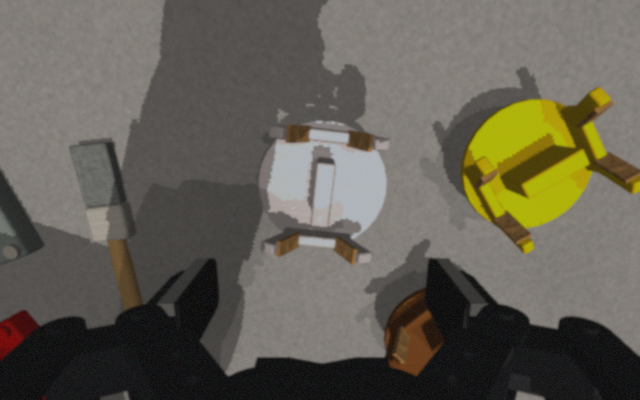

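The wrist view shows the aluminium cradle at about (322,185), with its web top running from (326,161) to (320,227). The gripper needs about 0.09 rad more spin. I'll triangulate and check it with an overlay.

```bash
python3 - <<'E'
from h import *
print(tri([('t1',(382,217)),('w1',(323.5,194))]))
for f,px in(('t1',(382,217)),('w1',(323.5,194))):print(atz(f,px,88))
c=atz('w1',(323.5,194),88)[:2]
a=cv2.imread('pics/w1.png')[120:270,240:410];S=4
a=cv2.resize(a,None,fx=S,fy=S,interpolation=2)
def P(th,c,X):
    R=np.array([[np.cos(th),-np.sin(th)],[np.sin(th),np.cos(th)]]);X=np.array(X,float);X[:,:2]=X[:,:2]@R.T+c
    return np.round((proj('w1',X)-[240,120]+.5)*S).astype(int)
th=np.radians(-12)
top=[[28,8,88],[28,-8,88],[-28,-8,88],[-28,8,88]]
cv2.polylines(a,[P(th,c,top)],True,(0,0,255))
t=np.linspace(0,6.28,60);cv2.polylines(a,[P(th,c,np.c_[62*np.cos(t),62*np.sin(t),48+0*t])],True,(0,255,0))
for s in(1,-1):cv2.polylines(a,[P(th,c,[[s*44,50,99],[s*54,50,99],[s*54,-50,99],[s*44,-50,99]])],True,(255,0,0))
cv2.imwrite('pics/o1.png',a)
E
```

```text
[ 493.15679043 -236.55713812   78.49437022]
[ 491.61833243 -234.94113173   88.        ]
[ 495.32584245 -236.88451341   88.        ]
```

View pics/o1.png

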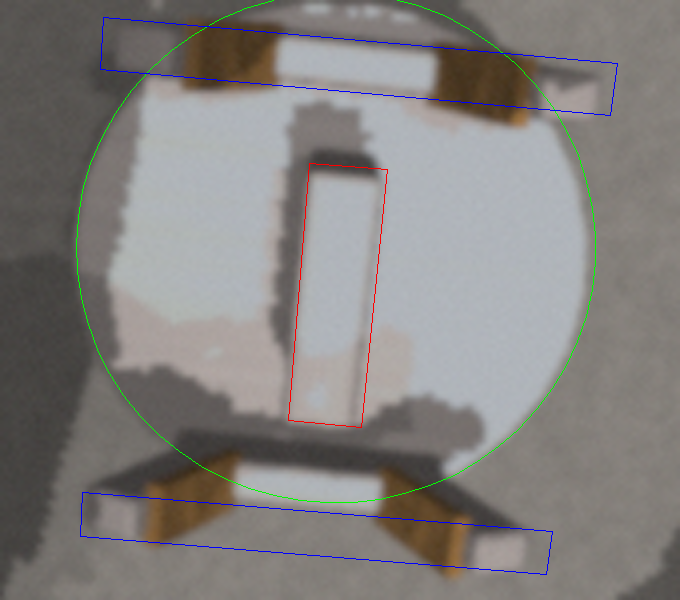

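Red web outline and green plate circle fit well (web centre about (494.5, -236.3), axis at -12°). Grasping.

send_rows:
  force: 60
  moves:
    - {"hand":100,"x":-1.2,"y":2.2,"z":40,"spin":0.09}
    - {"hand":100,"x":-1.2,"y":2.2,"z":80,"spin":0.09}
    - {"hand":100,"x":-1.2,"y":2.2,"z":120,"spin":0.09}
    - {"hand":100,"x":-1.2,"y":2.2,"z":150,"spin":0.09}
    - {"hand":100,"x":-1.2,"y":2.2,"z":165,"spin":0.09}
    - {"hand":100,"x":-1.2,"y":2.2,"z":176,"spin":0.09}
    - {"hand":100,"x":-1.2,"y":2.2,"z":176,"spin":0.09}
    - {"hand":40,"x":-1.2,"y":2.2,"z":176,"spin":0.09}
    - {"hand":40,"x":-1.2,"y":2.2,"z":176,"spin":0.09}
    - {"hand":0,"x":-1.2,"y":2.2,"z":176,"spin":0.09}
    - {"hand":0,"x":-1.2,"y":2.2,"z":176,"spin":0.09}
    - {"hand":0,"x":-1.2,"y":2.2,"z":176,"spin":0.09}
    - {"hand":0,"x":-1.2,"y":2.2,"z":176,"spin":0.09}
    - {"hand":0,"x":-1.2,"y":2.2,"z":176,"spin":0.09}
    - {"hand":0,"x":-1.2,"y":2.2,"z":176,"spin":0.09}

```text
time_s: 3.05
ee_pos: [495.3, -235.8, 80.6]
tcp_rot: [0.995, -0.104, 0.0, 0.0]
ft_force: [0.2, 1.0, 5.2]
finger_gap: 15.1
gripper_force: 61.0
```

send_rows:
  moves:
    - {"hand":0,"x":0,"y":0,"z":-10,"spin":0}
    - {"hand":0,"x":0,"y":0,"z":-30,"spin":0}
    - {"hand":0,"x":0,"y":0,"z":-60,"spin":0}
    - {"hand":0,"x":0,"y":0,"z":-90,"spin":0}
    - {"hand":0,"x":0,"y":0,"z":-120,"spin":0}
    - {"hand":0,"x":0,"y":0,"z":-150,"spin":0}
    - {"hand":0,"x":-10,"y":-20,"z":-160,"spin":-0.07}
    - {"hand":0,"x":-25,"y":-52,"z":-160,"spin":-0.18}
    - {"hand":0,"x":-40,"y":-84,"z":-160,"spin":-0.28}
    - {"hand":0,"x":-55,"y":-115,"z":-160,"spin":-0.39}
    - {"hand":0,"x":-70,"y":-146,"z":-160,"spin":-0.5}
    - {"hand":0,"x":-85,"y":-178,"z":-160,"spin":-0.6}
    - {"hand":0,"x":-100,"y":-209,"z":-160,"spin":-0.71}
    - {"hand":0,"x":-115,"y":-240,"z":-160,"spin":-0.81}
    - {"hand":0,"x":-130,"y":-271,"z":-160,"spin":-0.92}
    - {"hand":0,"x":-137,"y":-286,"z":-160,"spin":-0.97}
    - {"hand":0,"x":-140,"y":-292,"z":-160,"spin":-0.99}
    - {"hand":0,"x":-140,"y":-292,"z":-160,"spin":-0.99}
    - {"hand":0,"x":-140,"y":-292,"z":-160,"spin":-0.99}

```text
time_s: 4.95
ee_pos: [418.8, 78.3, 240.3]
tcp_rot: [0.925, 0.38, -0.0, 0.0]
ft_force: [-0.3, 0.2, -6.5]
finger_gap: 15.4
gripper_force: 59.9
```

```bash
python3 - <<'E'
from h import *
a=snap('wrist','w2');s=robot.get_state();print(s['joints'],s['ee_pos'],s['tcp_rot'],s['ft_force'],proj('w2',[497,157,77]))
E
```

```text
[ 1.84629600e-01  6.55201336e-02 -2.47283082e-01  1.25826250e+00
 -2.57098252e-04  2.54730189e+00] [418.83910748  78.14491944 240.29842264] [ 9.25114136e-01  3.79689085e-01 -1.58027816e-04  9.84644169e-05] [ 0.45697941 -0.3793193  -6.29458037] [[318.53066968  48.71261149]]
```

View pics/w2.png

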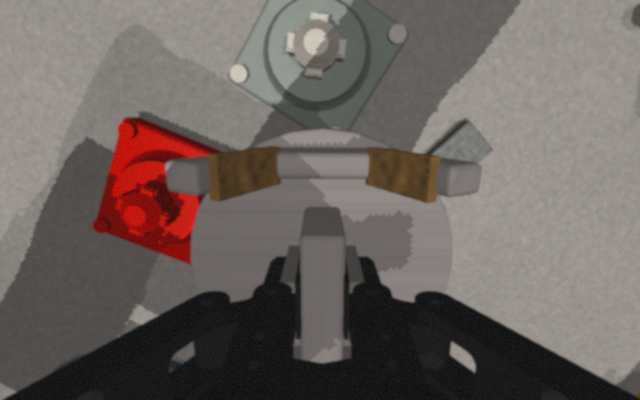

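The teeth are visible at the top (319,17), bottom (314,72), left (292,44) and right (341,48), so they sit about 0.09 rad of spin from the tool axes. I'll check with an overlay.

```bash
cat > ov.py <<'E'
from h import *
S=5
a0=cv2.imread('pics/w2.png')[0:120,240:390];a0=cv2.resize(a0,None,fx=S,fy=S,interpolation=2)
def P(th,c,X):
    R=np.array([[np.cos(th),-np.sin(th)],[np.sin(th),np.cos(th)]]);X=np.array(X,float);X[:,:2]=X[:,:2]@R.T+c
    return np.round((proj('w2',X)-[240,0]+.5)*S).astype(int)
def circ(r,z):
    t=np.linspace(0,6.28,60);return np.c_[r*np.cos(t),r*np.sin(t),z+0*t]
def draw(c,deg):
    a=a0.copy();th=np.radians(deg)
    for r,z in((9,87),(40,50)):cv2.polylines(a,[P(th,c,circ(r,z))],True,(0,0,255))
    for k in range(4):
        for h,w,z,col in((21,5,77,(0,255,0)),(22,6.5,74,(255,255,0))):
            cv2.polylines(a,[P(th+k*np.pi/2,c,[[17,w,z],[h,w,z],[h,-w,z],[17,-w,z]])],False,col)
    return a
E
python3 - <<'E'
from ov import *
c=atz('w2',(316.5,44.5),76)[:2];print(c,atz('w2',(316.5,39),87))
print(tri([('w2',(316.5,39)),('t1',(210.0-.4+0,175*0+180+40-.4))]), tri([('w2',(316.5,39)),('s1',(304,259))]))
# top-camera: tip disc centre at crop (565,200)
print('top',atz('t1',(175+165/5-.4,180+200/5-.4),87))
cv2.imwrite('pics/o2.png',draw(c,39.7))
E
```

```text
[498.12205231 160.23551243] [499.46495024 161.32437617  87.        ]
[502.50897977 165.34483143  59.24699216] [497.57076639 160.99666842  87.43947816]
top [497.4739599  162.01383911  87.        ]
```

View pics/o2.png

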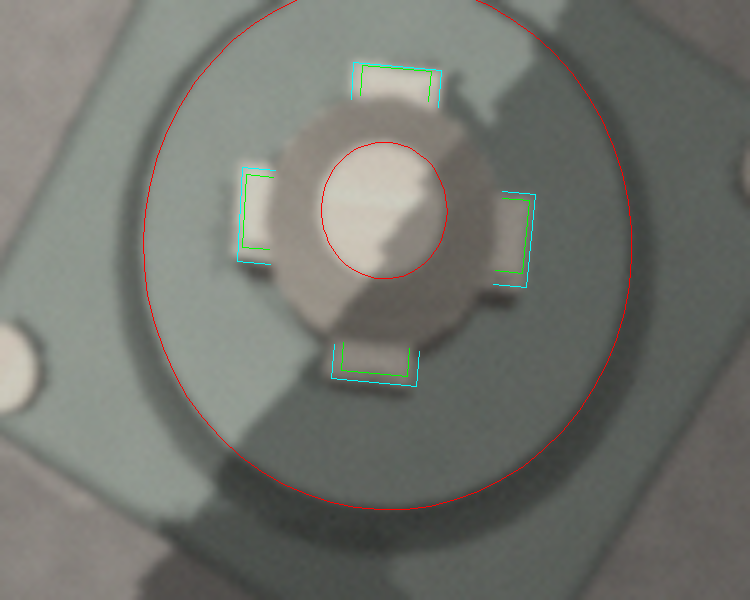

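Overlay fits well: spindle at (498.1, 160.2), teeth at about 39.7°. Moving over it, with the hub just above the nose.

send_rows:
  moves:
    - {"hand":0,"x":20,"y":0,"z":0,"spin":0.02}
    - {"hand":0,"x":45,"y":-1,"z":0,"spin":0.04}
    - {"hand":0,"x":70,"y":-2,"z":0,"spin":0.06}
    - {"hand":0,"x":95,"y":-2.5,"z":0,"spin":0.086}
    - {"hand":0,"x":110,"y":-2.5,"z":0,"spin":0.086}
    - {"hand":0,"x":114.7,"y":-2.5,"z":10,"spin":0.086}
    - {"hand":0,"x":114.7,"y":-2.5,"z":35,"spin":0.086}
    - {"hand":0,"x":114.7,"y":-2.5,"z":55,"spin":0.086}
    - {"hand":0,"x":114.7,"y":-2.5,"z":65,"spin":0.086}
    - {"hand":0,"x":114.7,"y":-2.5,"z":70,"spin":0.086}
    - {"hand":0,"x":114.7,"y":-2.5,"z":70,"spin":0.086}
    - {"hand":0,"x":114.7,"y":-2.5,"z":70,"spin":0.086}

```text
time_s: 6.2
ee_pos: [498.9, 161.3, 171.1]
tcp_rot: [0.94, 0.34, 0.001, 0.0]
ft_force: [-0.3, 0.3, -6.0]
finger_gap: 15.2
gripper_force: 59.6
```

send_rows:
  moves:
    - {"hand":0,"x":0,"y":0,"z":2,"spin":0}
    - {"hand":0,"x":0,"y":0,"z":4,"spin":0}
    - {"hand":0,"x":0,"y":0,"z":6,"spin":0}
    - {"hand":0,"x":0,"y":0,"z":6,"spin":0}
    - {"hand":0,"x":0,"y":0,"z":6,"spin":0}

```text
time_s: 6.7
ee_pos: [498.4, 161.4, 164.3]
tcp_rot: [0.94, 0.34, -0.0, 0.0]
ft_force: [1.0, -0.1, -6.6]
finger_gap: 15.0
gripper_force: 59.7
```

send_rows:
  moves:
    - {"hand":0,"x":0,"y":0,"z":1,"spin":0}
    - {"hand":0,"x":0,"y":0,"z":2,"spin":0}
    - {"hand":0,"x":0,"y":0,"z":3,"spin":0}
    - {"hand":0,"x":0,"y":0,"z":4,"spin":0}
    - {"hand":0,"x":0,"y":0,"z":5,"spin":0}
    - {"hand":0,"x":0,"y":0,"z":5,"spin":0}

```text
time_s: 7.3
ee_pos: [498.4, 161.4, 159.1]
tcp_rot: [0.94, 0.34, -0.0, -0.0]
ft_force: [-0.5, -0.1, -6.9]
finger_gap: 15.0
gripper_force: 59.7
```

send_rows:
  moves:
    - {"hand":0,"x":0,"y":0,"z":0.5,"spin":0}
    - {"hand":0,"x":0,"y":0,"z":1,"spin":0}
    - {"hand":0,"x":0,"y":0,"z":1,"spin":0}

```text
time_s: 7.6
ee_pos: [498.5, 161.5, 158.3]
tcp_rot: [0.94, 0.34, 0.0, -0.0]
ft_force: [1.4, -0.2, -6.1]
finger_gap: 15.4
gripper_force: 59.7
```

send_rows:
  moves:
    - {"hand":0,"x":0,"y":0,"z":0.5,"spin":0}
    - {"hand":0,"x":0,"y":0,"z":1,"spin":0}
    - {"hand":0,"x":0,"y":0,"z":1,"spin":0}

```text
time_s: 7.9
ee_pos: [498.6, 161.5, 157.6]
tcp_rot: [0.94, 0.34, 0.0, -0.0]
ft_force: [-1.7, -0.7, -2.4]
finger_gap: 15.2
gripper_force: 60.8
```

send_rows:
  moves:
    - {"hand":0,"x":0,"y":0,"z":0.5,"spin":0}
    - {"hand":0,"x":0,"y":0,"z":0.5,"spin":0}

```text
time_s: 8.1
ee_pos: [498.7, 161.5, 157.5]
tcp_rot: [0.94, 0.34, 0.001, 0.0]
ft_force: [-2.6, -0.9, 5.7]
finger_gap: 15.0
gripper_force: 62.0
```

The hub is standing on the teeth. A cradle tooth has to sit over a spindle groove, so the cradle must turn 45°. I'll lift slightly, spin -0.785 rad and come down again.

send_rows:
  moves:
    - {"hand":0,"x":0,"y":0,"z":-2,"spin":0}
    - {"hand":0,"x":-0.7,"y":0.2,"z":-2,"spin":-0.1}
    - {"hand":0,"x":-0.7,"y":0.2,"z":-2,"spin":-0.2}
    - {"hand":0,"x":-0.7,"y":0.2,"z":-2,"spin":-0.3}
    - {"hand":0,"x":-0.7,"y":0.2,"z":-2,"spin":-0.4}
    - {"hand":0,"x":-0.7,"y":0.2,"z":-2,"spin":-0.5}
    - {"hand":0,"x":-0.7,"y":0.2,"z":-2,"spin":-0.6}
    - {"hand":0,"x":-0.7,"y":0.2,"z":-2,"spin":-0.7}
    - {"hand":0,"x":-0.7,"y":0.2,"z":-2,"spin":-0.785}
    - {"hand":0,"x":-0.7,"y":0.2,"z":-2,"spin":-0.785}
    - {"hand":0,"x":-0.7,"y":0.2,"z":-1,"spin":-0.785}
    - {"hand":0,"x":-0.7,"y":0.2,"z":0,"spin":-0.785}
    - {"hand":0,"x":-0.7,"y":0.2,"z":0,"spin":-0.785}

```text
time_s: 9.4
ee_pos: [498.4, 161.2, 157.2]
tcp_rot: [0.739, 0.674, 0.001, -0.0]
ft_force: [1.2, 6.7, 1.8]
finger_gap: 15.5
gripper_force: 61.2
```

send_rows:
  moves:
    - {"hand":0,"x":0,"y":0,"z":0.4,"spin":0}
    - {"hand":0,"x":0,"y":0,"z":0.4,"spin":0}

```text
time_s: 9.6
ee_pos: [498.4, 161.3, 157.0]
tcp_rot: [0.739, 0.674, 0.001, -0.0]
ft_force: [-0.0, 4.9, 7.4]
finger_gap: 15.0
gripper_force: 61.9
```

send_rows:
  moves:
    - {"hand":0,"x":0.3,"y":0,"z":-0.5,"spin":0}
    - {"hand":0,"x":0.6,"y":0,"z":-0.5,"spin":0}
    - {"hand":0,"x":0.6,"y":0,"z":-0.3,"spin":0}

```text
time_s: 9.9
ee_pos: [498.4, 161.5, 157.0]
tcp_rot: [0.739, 0.674, 0.0, 0.0]
ft_force: [0.7, 4.4, 8.5]
finger_gap: 15.3
gripper_force: 61.8
```

```bash
python3 - <<'E'
from bench import robot
s=robot.get_state();print(s['ee_pos'],s['ft_force'],s['ft_torque'],s['joints'])
E
```

```text
[498.3681757  161.50987381 157.01490997] [0.71189123 4.44139134 8.5479427 ] [ 1.23186372 -0.06629217  0.02032305] [ 3.13403696e-01  2.99965114e-01 -1.74242016e-01  1.09583584e+00
 -1.16510006e-05  1.97578314e+00]
```

send_rows:
  moves:
    - {"hand":0,"x":0,"y":0,"z":-3,"spin":0}
    - {"hand":0,"x":0,"y":0,"z":-3,"spin":0}
    - {"hand":0,"x":0,"y":0,"z":-3,"spin":0}

```text
time_s: 10.2
ee_pos: [497.7, 161.0, 159.3]
tcp_rot: [0.739, 0.674, -0.001, -0.0]
ft_force: [0.6, 0.9, -5.2]
finger_gap: 15.3
gripper_force: 59.9
```

```bash
python3 - <<'E'
from h import *
s=robot.get_state();print(s['ee_pos'],s['ft_force'],s['ft_torque'],s['joints'],s['tcp_rot'])
a=snap('wrist','w3');b=snap('side','s3')
cv2.imwrite('pics/v3.png',np.hstack([cv2.resize(a[:,100:540],(440,400)),cv2.resize(b[150:330,220:390],(378,400),interpolation=2)])[:, :800,::-1])
E
```

```text
[497.71125892 161.04132169 159.28468038] [ 0.55549446  0.88293912 -5.23407327] [0.27073069 0.05230466 0.01288477] [ 3.13187966e-01  2.98715348e-01 -1.69994744e-01  1.10329609e+00
 -4.60208495e-04  1.97532205e+00] [ 7.38650822e-01  6.74087935e-01 -6.45924736e-04 -4.07849232e-05]
```

View pics/v3.png

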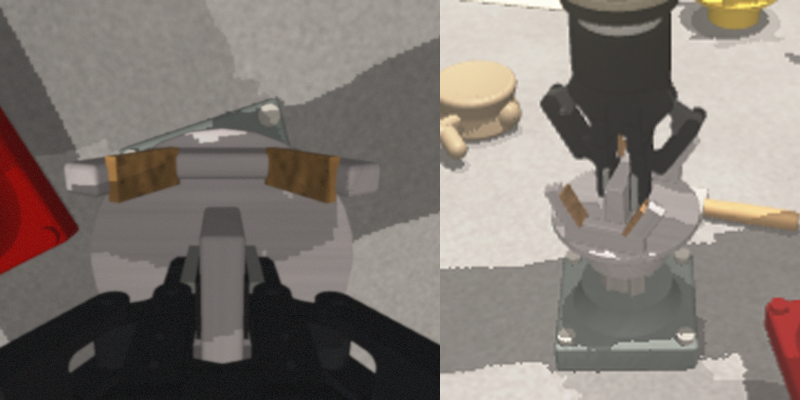

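The cradle sits straight in the hand, and in the side view the hub is just above the teeth. The +y force means the bore is slightly low in y, so I shift +1 mm and try again.

send_rows:
  moves:
    - {"hand":0,"x":1,"y":0,"z":0,"spin":0}
    - {"hand":0,"x":1,"y":0,"z":1,"spin":0}
    - {"hand":0,"x":1,"y":0,"z":2,"spin":0}
    - {"hand":0,"x":1,"y":0,"z":2.5,"spin":0}
    - {"hand":0,"x":1,"y":0,"z":2.5,"spin":0}

```text
time_s: 10.8
ee_pos: [498.2, 162.5, 157.2]
tcp_rot: [0.739, 0.674, 0.0, -0.0]
ft_force: [-0.4, 1.4, -4.5]
finger_gap: 15.3
gripper_force: 60.1
```

```bash
cat > st.py <<'E'
from bench import robot
s=robot.get_state();print(s['ee_pos'].round(2),s['ft_force'].round(1),s['ft_torque'].round(2))
E
python3 st.py
```

```text
[498.18 162.46 157.21] [-0.4  1.4 -4.5] [ 0.34  0.05 -0.02]
```

Force at the same height has dropped to almost nothing. Continuing down gently.

send_rows:
  moves:
    - {"hand":0,"x":0.2,"y":0,"z":0.4,"spin":0}
    - {"hand":0,"x":0.2,"y":0,"z":0.8,"spin":0}
    - {"hand":0,"x":0.2,"y":0,"z":0.8,"spin":0}

```text
time_s: 11.1
ee_pos: [498.2, 162.7, 156.3]
tcp_rot: [0.739, 0.674, 0.0, -0.0]
ft_force: [-0.3, 1.9, -7.1]
finger_gap: 14.8
gripper_force: 59.9
```

```bash
python3 st.py
```

```text
[498.21 162.67 156.34] [-0.3  1.9 -7.1] [ 0.56 -0.12  0.02]
```

send_rows:
  moves:
    - {"hand":0,"x":0.2,"y":0,"z":0.5,"spin":0}
    - {"hand":0,"x":0.2,"y":0,"z":1,"spin":0}
    - {"hand":0,"x":0.2,"y":0,"z":1,"spin":0}

```text
time_s: 11.4
ee_pos: [498.2, 162.8, 155.3]
tcp_rot: [0.739, 0.674, -0.0, -0.0]
ft_force: [0.9, 2.5, -6.8]
finger_gap: 15.2
gripper_force: 59.9
```

send_rows:
  moves:
    - {"hand":0,"x":0,"y":0,"z":0.5,"spin":0}
    - {"hand":0,"x":0,"y":0,"z":1,"spin":0}
    - {"hand":0,"x":0,"y":0,"z":1,"spin":0}

```text
time_s: 11.7
ee_pos: [498.2, 162.8, 154.3]
tcp_rot: [0.739, 0.674, 0.0, -0.0]
ft_force: [0.3, 2.9, -5.8]
finger_gap: 15.2
gripper_force: 59.9
```

send_rows:
  moves:
    - {"hand":0,"x":0.4,"y":0,"z":0.5,"spin":0}
    - {"hand":0,"x":0.4,"y":0,"z":1,"spin":0}
    - {"hand":0,"x":0.4,"y":0,"z":1.5,"spin":0}
    - {"hand":0,"x":0.4,"y":0,"z":1.5,"spin":0}

```text
time_s: 12.1
ee_pos: [498.1, 163.1, 152.7]
tcp_rot: [0.739, 0.674, -0.0, -0.0]
ft_force: [-0.1, 0.2, -6.7]
finger_gap: 15.3
gripper_force: 59.8
```

```bash
python3 st.py
```

```text
[498.12 163.11 152.75] [-0.1  0.2 -6.7] [ 0.16  0.09 -0.02]
```

Meshed and free. Sliding down.

send_rows:
  moves:
    - {"hand":0,"x":0,"y":0,"z":1.5,"spin":0}
    - {"hand":0,"x":0,"y":0,"z":3,"spin":0}
    - {"hand":0,"x":0,"y":0,"z":4.5,"spin":0}
    - {"hand":0,"x":0,"y":0,"z":6,"spin":0}
    - {"hand":0,"x":0,"y":0,"z":6,"spin":0}

```text
time_s: 12.6
ee_pos: [498.1, 163.2, 146.6]
tcp_rot: [0.739, 0.674, -0.0, -0.0]
ft_force: [-0.9, 0.5, -7.0]
finger_gap: 15.0
gripper_force: 59.8
```

send_rows:
  moves:
    - {"hand":0,"x":0,"y":0,"z":1.5,"spin":0}
    - {"hand":0,"x":0,"y":0,"z":3,"spin":0}
    - {"hand":0,"x":0,"y":0,"z":4.5,"spin":0}
    - {"hand":0,"x":0,"y":0,"z":6,"spin":0}
    - {"hand":0,"x":0,"y":0,"z":6,"spin":0}

```text
time_s: 13.1
ee_pos: [498.2, 163.2, 140.7]
tcp_rot: [0.739, 0.674, -0.0, -0.0]
ft_force: [-1.3, 2.2, -7.0]
finger_gap: 15.3
gripper_force: 59.7
```

```bash
python3 st.py
```

```text
[498.21 163.22 140.7 ] [-1.3  2.2 -7. ] [ 0.59  0.27 -0.06]
```

send_rows:
  moves:
    - {"hand":0,"x":0.2,"y":0,"z":1.5,"spin":0}
    - {"hand":0,"x":0.2,"y":0,"z":3,"spin":0}
    - {"hand":0,"x":0.2,"y":0,"z":4.5,"spin":0}
    - {"hand":0,"x":0.2,"y":0,"z":6,"spin":0}
    - {"hand":0,"x":0.2,"y":0,"z":7.5,"spin":0}
    - {"hand":0,"x":0.2,"y":0,"z":7.5,"spin":0}

```text
time_s: 13.7
ee_pos: [498.2, 163.4, 133.2]
tcp_rot: [0.739, 0.674, -0.0, -0.0]
ft_force: [-0.5, 2.1, -7.1]
finger_gap: 15.3
gripper_force: 59.7
```

send_rows:
  moves:
    - {"hand":0,"x":0,"y":0,"z":0.5,"spin":0}
    - {"hand":0,"x":0,"y":0,"z":1,"spin":0}
    - {"hand":0,"x":0,"y":0,"z":1,"spin":0}

```text
time_s: 14.0
ee_pos: [498.2, 163.4, 132.4]
tcp_rot: [0.739, 0.674, -0.0, -0.0]
ft_force: [-1.5, 2.2, -5.6]
finger_gap: 15.1
gripper_force: 59.9
```

send_rows:
  moves:
    - {"hand":0,"x":0,"y":0,"z":0.5,"spin":0}
    - {"hand":0,"x":0,"y":0,"z":1,"spin":0}
    - {"hand":0,"x":0,"y":0,"z":1,"spin":0}

```text
time_s: 14.3
ee_pos: [498.3, 163.4, 131.4]
tcp_rot: [0.739, 0.674, 0.0, -0.0]
ft_force: [-1.7, 2.1, -6.3]
finger_gap: 15.6
gripper_force: 59.9
```

send_rows:
  moves:
    - {"hand":0,"x":0,"y":0,"z":0.4,"spin":0}
    - {"hand":0,"x":0,"y":0,"z":0.6,"spin":0}
    - {"hand":0,"x":0,"y":0,"z":0.6,"spin":0}

```text
time_s: 14.6
ee_pos: [498.3, 163.4, 130.8]
tcp_rot: [0.739, 0.674, 0.0, -0.0]
ft_force: [-2.2, 2.4, -4.1]
finger_gap: 15.2
gripper_force: 60.2
```

send_rows:
  moves:
    - {"hand":0,"x":0,"y":0,"z":0.4,"spin":0}
    - {"hand":0,"x":0,"y":0,"z":0.4,"spin":0}

```text
time_s: 14.8
ee_pos: [498.3, 163.5, 130.8]
tcp_rot: [0.739, 0.674, 0.0, -0.0]
ft_force: [-3.9, 2.9, 2.5]
finger_gap: 15.4
gripper_force: 61.3
```

The hub stopped at 130.8, the predicted home height (130.6). Release and retreat.

send_rows:
  moves:
    - {"hand":30,"x":0,"y":0,"z":-0.3,"spin":0}
    - {"hand":40,"x":0,"y":0,"z":-0.3,"spin":0}
    - {"hand":60,"x":0,"y":0,"z":-0.3,"spin":0}
    - {"hand":70,"x":0,"y":0,"z":-0.3,"spin":0}
    - {"hand":70,"x":0,"y":0,"z":-0.3,"spin":0}
    - {"hand":70,"x":0,"y":0,"z":-5,"spin":0}
    - {"hand":70,"x":0,"y":0,"z":-20,"spin":0}
    - {"hand":70,"x":0,"y":0,"z":-50,"spin":0}
    - {"hand":70,"x":0,"y":0,"z":-90,"spin":0}
    - {"hand":70,"x":0,"y":0,"z":-130,"spin":0}
    - {"hand":70,"x":0,"y":0,"z":-150,"spin":0}
    - {"hand":70,"x":0,"y":0,"z":-150,"spin":0}
    - {"hand":70,"x":0,"y":0,"z":-150,"spin":0}

```text
time_s: 16.1
ee_pos: [498.4, 163.4, 280.5]
tcp_rot: [0.739, 0.674, 0.0, 0.0]
ft_force: [-0.3, -0.8, -0.6]
finger_gap: 59.8
gripper_force: 0.0
```

```bash
python3 - <<'E'
from h import *
a=snap('wrist','w4');b=snap('side','s4')
cv2.imwrite('pics/v4.png',np.hstack([a[:,100:540],cv2.resize(b[170:330,220:380],(360,400),interpolation=2)])[:,:,::-1])
E
python3 st.py
```

```text
[497.88 163.27 279.46] [-0.1 -1.1  0.6] [-0.01 -0.02 -0.03]
```

View pics/v4.png

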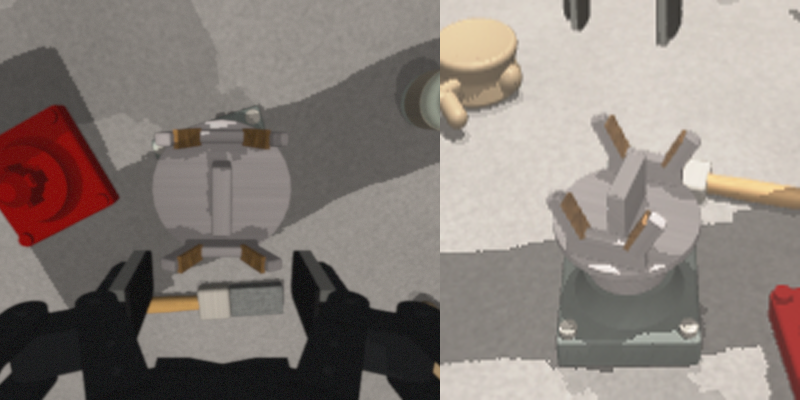

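The cradle sits level on the stand with no spindle visible under the hub. The gripper is clear and the bystanders are untouched.

```bash
python3 -c "
from bench import robot
print(robot.close_job())"
```

```text
the job is handed in; nothing more can be done
None
```

The cradle is on the swivel stand with its teeth meshed and its hub at the predicted home height; I let go and handed the job in at about 16 s, with pressing forces read at up to about 15 N and the bone, jar and brush untouched.

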